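Shake out which spares case holds the coupler and hold it out to the painter

TASK

One of the three closed spares cases on the plywood tray holds a loose brass hose coupler for the spray gun; the other two are foam-packed and stay silent. Lift the cases clear of the tray one at a time, shake each end to end a few times until you have felt the one that rattles (shake the last one too), and set every silent case gently back flat on the plywood tray; leave everything else on the bench alone. Finish while still holding the rattling case: hold it out level and still about 20 cm above the middle of the grey gun tray, for the painter across the bench to take from you.

Things in the scene. Friction and masses are not known exactly. Their poses are not given: they have to be found in the camera images.
- case_a_center (a point): Centre (half-way up) of one of three outwardly identical closed hard-plastic spares cases: black base, grey lid, two orange latches on one end (the +x end); 110 mm along its x, 48 mm along its y, 46 mm tall, 0.31 to 0.43 kg with its contents. It lies flat with z up. It starts parallel to the tray's x. Grip it across the 48 mm, at its middle, with a moderate 30 to 50 N: squeezed much harder it swivels between the pads
- case_b_center (a point): Centre of the second case, the same from outside. Which case holds the loose coupler changes from start to start and cannot be seen. The other two hold packed contents of the same weight that cannot move; the cases themselves weigh 0.2 to 0.31 kg each, so weight does not tell them apart
- case_c_center (a point): Centre of the third case, the same from outside. In the rattling case a stubby round-ended brass coupler (26 mm diameter, 32 mm long, 0.11 kg) rolls freely some 75 mm from end to end along the case's x. When that case is shaken or rocked lengthwise it knocks on the end walls (a jolt of 4 to 10 N) and its weight shifts, which a wrist feels; a silent case gives no jolt
- case_tray: Fixed plywood tray, 166 mm along its x by 400 mm along its y; walls 8 mm thick and 20 mm high, inner floor 8 mm above the bench. Origin at the centre of its underside, on the bench. The cases lie side by side along its y, about 115 mm apart, their length along its x
- gun_tray_middle (a point): Middle of the fixed grey steel tray (300 mm along its x, 220 mm along its y) in which the stripped spray gun lies; this point is level with the rim, 22 mm above the bench. The gun and its parts are fixed in the tray and rise no higher than 45 mm above the bench
- solvent_can: Bystander: loose grey square can 100 x 62 mm, 134 mm tall to the top of its green cap. Origin at the centre of its underside
- tape_roll: Bystander: loose yellow roll of masking tape lying flat, 100 mm diameter, 24 mm tall. Origin at the centre of its underside
- gun_cup: Bystander: loose white plastic spray-gun cup, open at the top, 80 mm diameter, 85 mm tall. Origin at the centre of its underside
- spanner: Bystander: loose steel spanner, 150 mm long, lying flat on the bench. Origin under the middle of its length, x along it

How it is judged:
By the outcome, as a careful person would: the job done as asked, in the order asked, and still so for the second after the job is handed in, while the arm keeps its last pose, push and grip.
It also fails if it takes over 72 s, if anything falls off the work surface, if the arm or the gripper's body presses on something with over 40 N, if the wrist force passes 120 N, or if a joint passes its speed limit or range.

ROBOT

A 6-joint arm with a two-finger parallel gripper is mounted at the origin on the work surface. World frame = base frame: x ahead of the robot, y to its left, z up, the work surface at z = 0. Lengths are in m, angles in rad, forces in N, time in s.
With the tool pointing down it reaches from about 0.25 to 0.725 m from the base axis. Payload 4 kg.
Tool frame: the origin (TCP) lies at the very end of the fingers, on their centre line; the grasp point (between the pads) lies 19 mm behind it; z points along the fingers, y is the line along which they close (so a half turn about z gives the same grasp; the last joint's range is limited). The gripper opens to 85 mm and grips with 20 to 120 N. Pads are 22 mm wide; open, the fingers measure 114 mm over their backs; the gripper's body (76 mm by 85 mm) begins 54 mm behind the grasp point. The pads swing forward as they close: fully open they stand 13 mm farther back than shut.
Start: joints at [1.143, 0.241, 0.005, 1.335, 0, 1.571], TCP at [0.207, 0.455, 0.231] pointing down, gripper open.
Joint ranges: [-2.72, 2.72], [-1.05, 1.87], [-1.09, 1.28], [-1.99, 2.15], [-1.42, 1.44], [-3.14, 3.14]. Speed limits (rad/s): [2.79, 2.79, 3.14, 3.14, 3.14, 3.14].

INTERFACE

Orientations are given as a unit quaternion [x, y, z, w].
In Python, from workcell import bot, vision, workorder gives the robot as it stands.
- The arm moves only by the shell command python3 -m creep 'ROWS' [OPENING]. ROWS is JSON, a list of rows, each a list of 2 entries, a list of its own where there are three numbers: the shift along the tool's x, y, z in mm, then the turn, a rotation vector about the tool's x, y, z in rad. In form: [[[dx, dy, dz], [wx, wy, wz]], ...]. A call has 1 to 12 rows; each row shifts and turns the commanded pose from where the row before left it, along the tool's axes as they then stand; what a row does not reach is not made up. A row lasts 1/8 s, in which the tool goes at most 62.5 mm and 10.7 degrees, less where a joint would pass 70% of its speed; a pose out of reach is approached as far as the arm can. A call is refused whole if a number of a shift passes 62.5 or a number of a turn 0.188, either way. A call with a gripper value outside its range is refused whole. OPENING is the finger opening in mm, from 0 to 85.4, set as the call begins (- or left out, the last holds). The fingers move at their own pace and stop on an object; the grip force is fixed at half the most. Time passes only in rows, so rows that do not move let the fingers close. It gives the time, the measured TCP pose, the force, the opening and the grip force at its end, in the units of the state.
- bot.get_obs(): the state, without advancing time (a new reading comes with each control period).
- vision.camera(name): name is "side" or "top" or "wrist"; returns a dict with "image" (400x640x3 uint8, blue, green, red), "z_map" (400x640 float32, m along the optical axis (not along the pixel's ray), 0 where there is no reading), "K" (3x3 intrinsics, pixels), "rvec" (rotation vector, rad) and "tvec" (3), from world to camera coordinates, as OpenCV has them; the wrist camera has in their place "tool_from_camera" (4x4, takes a point from camera to tool coordinates, whose origin is the TCP and whose axes are the flange's). Camera axes: x right, y down, z forward; pixel columns grow to the right and rows downward; lengths in m; the calibration is good to about 2 mm. The wrist camera is an equidistant fisheye: a pixel r from the principal point sees the ray r / f radians off the axis. A picture is of the moment at which its call begins: read the wrist's pose just before it.
- workorder.job_done(): hands the job in; it is judged then, once.
Trained networks look in a picture, given as the dict that the camera call returned (one of the last four; its "shot" number tells which), for a name from the list of things; names that differ only in an ending like _2 or _b are one class to them, and where a whole thing is asked for, a point or a joint stands for the part that bears it (a point fixed in the world has none). Each returns a list of dicts, best first, with "score" (0 to 1); they miss things now and then, are a little off and sometimes report something else, mostly with a low value. They report only what shows in the picture. A call takes as long as a camera call.
- vision.spot_in(picture, query): "position" ([column, row] in pixels, amid what is visible of it).
- vision.place_of(picture, query): "position" ([column, row] in pixels: a listed point, or the origin of a listed thing).
The state is a dict: "clock": time; "joint_pos": joint angles; "joint_vel": joint speeds; "tau": joint torques, N m; "eef_pos": TCP position; "tool_rot": TCP orientation; "ft_force": force on the tool from outside, world axes, zero at the start; "ft_torque": the same for the moment, N m; "grip_width": finger opening in m; "grasp_force": force on a finger pad.
Only numpy, scipy, OpenCV 4.12 (cv2) and the standard library are available. Lean on these libraries where they do the work, as an engineer would, in place of code of your own. Each camera call takes 0.05 s, during which the arm holds its last target. There are 200 camera calls.

## Working session

There is one attempt and no reset: what is moved stays moved. The work goes in short steps, Python scripts to look and compute and a shell command to move; the robot and the scene stay as the last step left them, time stands still between calls to the robot, and variables do not carry over. Pictures are saved under pics/ and viewed, at most 10 in all, crops included, and the job is handed in when it is done.

```bash
mkdir -p pics; ls
cat > h.py <<'E'
import numpy as np, cv2
from workcell import bot, vision, workorder
def world(p,uv,z):
    R=cv2.Rodrigues(np.array(p["rvec"],float))[0]; t=np.array(p["tvec"],float).ravel()
    d=R.T@np.linalg.inv(p["K"])@np.array([uv[0],uv[1],1.0]); c=-R.T@t
    return c+d*(z-c[2])/d[2]
E
python3 - <<'E'
from h import *
p=vision.camera("top"); cv2.imwrite("pics/top.png",p["image"])
o=bot.get_obs(); print(o)
for n,z in [("case_a_center",.031),("case_tray",0.),("gun_tray_middle",.022),("solvent_can",0),("tape_roll",0),("gun_cup",0),("spanner",0)]:
    for d in vision.place_of(p,n)[:4]: print(n,d["score"],np.round(d["position"]),np.round(world(p,d["position"],z),3))
E
```

```text
pics
{'clock': 0.05, 'joint_pos': array([ 1.14299251e+00,  2.41389540e-01,  3.77854447e-03,  1.33516841e+00,
       -2.71124787e-07,  1.57080353e+00]), 'joint_vel': array([ 5.34478404e-04,  2.30809780e-03,  1.32653377e-03,  1.80972513e-03,
       -2.42152790e-04, -5.18694068e-05]), 'tau': array([-6.35348642e-04, -3.73495638e+01,  2.53289956e+01,  1.09910211e-02,
       -3.39548524e-05,  2.81937758e-06]), 'eef_pos': array([0.2071909 , 0.45440011, 0.23044536]), 'tool_rot': array([ 2.12277905e-01,  9.77208835e-01, -9.68971582e-04, -2.10342506e-04]), 'ft_force': array([-0.62077054,  0.68224842,  0.00524703]), 'ft_torque': array([ 0.00314922,  0.02845033, -0.00990191]), 'grasp_force': 0.0, 'grip_width': 0.08543628436323887}
case_a_center 0.74 [190. 238.] [0.5   0.318 0.031]
case_tray 0.96 [232. 235.] [0.505 0.212 0.   ]
gun_tray_middle 0.63 [409. 193.] [ 0.611 -0.275  0.022]
solvent_can 0.66 [211. 150.] [0.746 0.273 0.   ]
tape_roll 0.84 [268. 151.] [0.739 0.113 0.   ]
tape_roll 0.69 [274. 226.] [0.528 0.097 0.   ]
```

View pics/top.png

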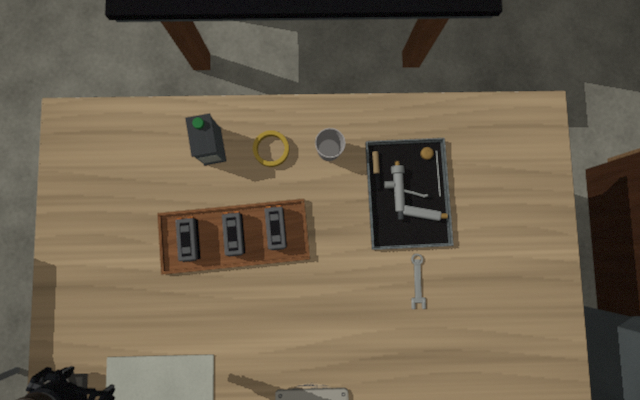

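The top view shows the tray with cases near (187,239), (233,234) and (275,228), the grey gun tray at about (409,193), the can at (205,140), the tape at (271,148), the cup at (330,143) and the spanner at (419,282). I'll measure from depth.

```bash
cat >> h.py <<'E'
def cloud(p):
    R=cv2.Rodrigues(np.array(p["rvec"],float))[0]; t=np.array(p["tvec"],float).ravel()
    z=p["z_map"]; v,u=np.mgrid[:z.shape[0],:z.shape[1]]
    c=(np.linalg.inv(p["K"])@np.stack([u*z,v*z,z]).reshape(3,-1)).T
    return ((c-t)@R).reshape(*z.shape,3)
def cases(p,lo=.042,hi=.065,reg=(.38,.64,0.0,.44)):
    W=cloud(p); m=(p["z_map"]>0)&(W[...,2]>lo)&(W[...,2]<hi)&(W[...,0]>reg[0])&(W[...,0]<reg[1])&(W[...,1]>reg[2])&(W[...,1]<reg[3])
    n,l,s,c=cv2.connectedComponentsWithStats(m.astype(np.uint8))
    for i in range(1,n):
        if s[i,4]<40: continue
        q=W[l==i]; r=cv2.minAreaRect((q[:,:2]*1000).astype(np.float32))
        print(c[i].round(),"rect",np.round(r[0],1),np.round(r[1],1),round(r[2],1),"mean",(q.mean(0)*1000).round(1),s[i,4])
E
python3 - <<'E'
from h import *
p=vision.camera("top"); cases(p)
print("gun tray, others")
cases(p,.015,.3,(.3,.95,-.5,-.1)); cases(p,.015,.3,(.64,.95,-.2,.5))
for z,ps in [(.022,[(367,142),(443,139),(451,245),(374,249)]),(.02,[(160,213),(305,201),(309,262),(164,273)])]:
    q=np.array([world(p,x,z)[:2] for x in ps]);print(q.round(3),q.mean(0))
    r=cv2.minAreaRect((q*1000).astype(np.float32));print(r)
s=vision.camera("side"); cv2.imwrite("pics/side.png",s["image"]); print(vision.place_of(s,"gun_tray_middle")); 
for d in vision.place_of(s,"gun_tray_middle"): print(world(s,d["position"],.022))
E
```

```text
[275. 227.] rect [523.9  89.1] [115.   48.5] 4.7 mean [523.6  88.4  56.4] 787
[233. 233.] rect [509.8 201.2] [115.   49.2] 4.8 mean [509.8 199.9  56.2] 801
[187. 238.] rect [498.2 322. ] [115.3  49.2] 4.7 mean [498.2 320.2  56.1] 839
gun tray, others
[412. 191.] rect [ 614.  -277.3] [300.6 222.1] 1.6 mean [ 618.1 -283.8   21.2] 699
[427. 152.] rect [ 724.4 -333.1] [31.1 31.4] 87.9 mean [ 724.8 -332.8   19. ] 105
[376. 167.] rect [ 678.7 -189.6] [104.4  15.7] 1.0 mean [ 684.3 -189.1   19.2] 170
[409. 197.] rect [ 592.  -272.7] [207.2 108.1] 40.3 mean [ 598.6 -272.5   31. ] 1055
[205. 138.] rect [758.5 267.8] [104.7  64.8] 9.8 mean [751.2 260.9 106.1] 1476
[331. 140.] rect [741.  -60.2] [76.1 77.6] 88.5 mean [752.  -62.   59.4] 450
[271. 147.] rect [744.8 102.5] [96.7 98.8] 89.5 mean [744.2 102.4  24.2] 462
[369. 157.] rect [ 701.  -181.8] [120.5  35.8] 1.4 mean [ 712.6 -170.2   21.5] 97
[376. 165.] rect [ 685.7 -189.5] [90.4 15.7] 1.0 mean [ 690.4 -189.    19.3] 152
[[ 0.755 -0.165]
 [ 0.76  -0.377]
 [ 0.467 -0.384]
 [ 0.46  -0.174]] [ 0.61068568 -0.27500438]
((610.2855224609375, -274.5191955566406), (295.41949462890625, 212.44424438476562), 1.3702994585037231)
[[0.569 0.404]
 [0.594 0.01 ]
 [0.429 0.002]
 [0.408 0.39 ]] [0.49985881 0.20137898]
((498.8616943359375, 201.4571990966797), (165.4638214111328, 394.3511657714844), 3.7044217586517334)
[{'position': [331.9, 137.6], 'score': 0.7}]
[ 0.61080941 -0.27987595  0.022     ]
```

View pics/side.png

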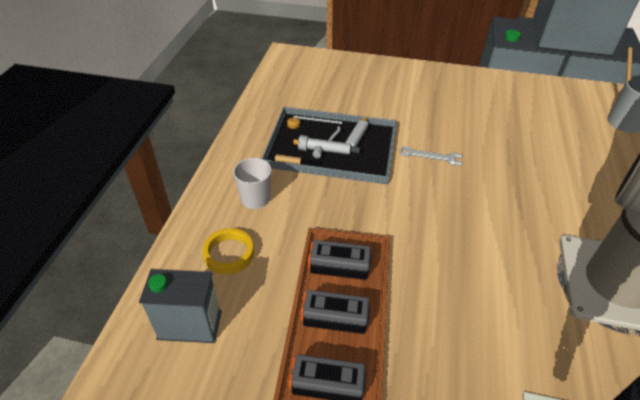

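The side view agrees: three cases in the tray (nearest at 328,378), with the cup, tape and can well behind it. Measured case tops, sizes and spacing all match the given dimensions. Turning the tool first; I need to go from yaw 1.143 to 1.653.

```bash
cat >> h.py <<'E'
from scipy.spatial.transform import Rotation as Ro
def to(x,y,z,yaw=1.653):
    o=bot.get_obs(); R=Ro.from_quat(o["tool_rot"]); 
    T=Ro.from_matrix(np.array([[np.sin(yaw)*-1,np.cos(yaw),0],[np.cos(yaw),np.sin(yaw),0],[0,0,-1.]]))
    T=Ro.from_matrix(np.column_stack([[-np.sin(yaw),np.cos(yaw),0],[np.cos(yaw),np.sin(yaw),0],[0,0,-1.]]))
    d=np.array([x,y,z])-o["eef_pos"]
    print("t",o["clock"],"pos",o["eef_pos"].round(4),"shift mm",(R.inv().apply(d)*1000).round(1),"turn",(R.inv()*T).as_rotvec().round(4))
    print("F",o["ft_force"].round(2),"T",o["ft_torque"].round(3),"grip",o["grip_width"].round(4),round(float(o["grasp_force"]),1))
E
python3 -m creep '[[[0,0,0],[0,0,-0.17]],[[0,0,0],[0,0,-0.17]],[[0,0,0],[0,0,-0.17]],[[0,0,0],[0,0,0]],[[0,0,0],[0,0,0]]]' 70
python3 -c "
from h import *
to(.4975,.3215,.12)"
```

```text
clock: 1.23
eef_pos: [0.2074, 0.4549, 0.2313]
tool_rot: [-0.04, 0.999, 0.0, -0.0]
ft_force: [-0.0, 0.3, 0.1]
grip_width: 0.0701
grasp_force: 0.0
t 1.225 pos [0.2074 0.4549 0.2313] shift mm [-278.5 -156.1  111.3] turn [ 0.     -0.     -0.0024]Traceback (most recent call last):
  File "<string>", line 3, in <module>
    to(.4975,.3215,.12)
    ~~^^^^^^^^^^^^^^^^^
  File "h.py", line 26, in to
    print("F",o["ft_force"].round(2),"T",o["ft_torque"].round(3),"grip",o["grip_width"].round(4),round(float(o["grasp_force"]),1))
                                                                        ^^^^^^^^^^^^^^^^^^^^^
AttributeError: 'float' object has no attribute 'round'
```

```bash
sed -i 's/o\["grip_width"\].round(4)/round(float(o["grip_width"]),4)/' h.py
python3 -m creep '[[[-35,-20,9],[0,0,0]],[[-35,-20,9],[0,0,0]],[[-35,-20,9],[0,0,0]],[[-35,-20,9],[0,0,0]],[[-35,-19,9],[0,0,0]],[[-35,-19,9],[0,0,0]],[[-34,-19,9],[0,0,0]],[[-34,-19,9],[0,0,0]],[[0,0,0],[0,0,0]],[[0,0,0],[0,0,0]]]'
python3 - <<'E'
from h import *
to(.4975,.3215,.015)
o=bot.get_obs(); p=vision.camera("wrist"); cv2.imwrite("pics/w1.png",p["image"])
t=vision.camera("top"); cases(t)
E
```

```text
clock: 2.48
eef_pos: [0.497, 0.3222, 0.1591]
tool_rot: [-0.04, 0.999, -0.0, -0.0]
ft_force: [0.2, -0.2, 0.5]
grip_width: 0.0701
grasp_force: 0.0
t 2.475 pos [0.497  0.3222 0.1591] shift mm [ -0.6  -0.8 144.1] turn [-0.     -0.0009 -0.0013]
F [ 0.16 -0.17  0.49] T [-0.016  0.03   0.04 ] grip 0.0701 0.0
[275. 227.] rect [524.   88.9] [115.1  48.2] 4.7 mean [523.7  88.4  56.4] 785
[233. 233.] rect [510.1 201.3] [115.1  48.7] 4.6 mean [510.  199.9  56.2] 801
[187. 239.] rect [498.1 322.6] [115.7  50.2] 4.6 mean [495.7 318.4  55.8] 634
```

View pics/w1.png

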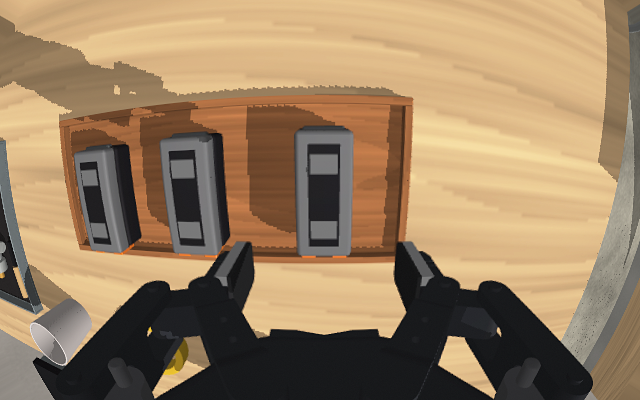

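The wrist view shows the case (324,190) centred between the fingers (col 245 and 405) and parallel to them. Descending.

```bash
python3 -m creep '[[[0,-1,25],[0,0,0]],[[0,0,25],[0,0,0]],[[0,0,25],[0,0,0]],[[0,0,25],[0,0,0]],[[0,0,20],[0,0,0]],[[0,0,14],[0,0,0]],[[0,0,8],[0,0,0]],[[0,0,0],[0,0,0]]]'
python3 -m creep '[[[0,0,0],[0,0,0]],[[0,0,0],[0,0,0]],[[0,0,0],[0,0,0]],[[0,0,0],[0,0,0]],[[0,0,0],[0,0,0]]]' 44
python3 -c "
from h import *
to(.4975,.3215,.015)"
```

```text
clock: 3.58
eef_pos: [0.4971, 0.3214, 0.0172]
tool_rot: [-0.041, 0.999, -0.0, -0.0]
ft_force: [-0.2, 0.8, -0.0]
grip_width: 0.07
grasp_force: 0.0
clock: 4.2
eef_pos: [0.4982, 0.322, 0.0184]
tool_rot: [-0.041, 0.999, 0.001, 0.001]
ft_force: [0.2, 0.5, 5.8]
grip_width: 0.0472
grasp_force: 63.8
t 4.2 pos [0.4982 0.322  0.0184] shift mm [ 0.7 -0.5  3.4] turn [0.0015 0.0019 0.0001]
F [0.18 0.54 5.81] T [ 0.2    0.196 -0.057] grip 0.0472 63.8
```

```bash
python3 -m creep '[[[0,0,-2],[0,0,0]],[[0,0,0],[0,0,0]],[[0,0,0],[0,0,0]]]' 46.8
python3 -c "
from h import *
to(.4975,.3215,.2)"
```

```text
clock: 4.58
eef_pos: [0.4966, 0.3205, 0.0186]
tool_rot: [-0.041, 0.999, -0.001, -0.001]
ft_force: [-1.0, -1.3, -1.7]
grip_width: 0.0468
grasp_force: 63.4
t 4.575 pos [0.4966 0.3205 0.0186] shift mm [  -0.6    0.6 -181.4] turn [-0.0014 -0.0018 -0.0003]
F [-1.01 -1.28 -1.66] T [-0.197  0.142 -0.001] grip 0.0468 63.4
```

```bash
python3 -m creep '[[[0,0,-8],[0,0,0]],[[0,0,-16],[0,0,0]],[[0,0,-25],[0,0,0]],[[0,0,-30],[0,0,0]],[[0,0,-30],[0,0,0]],[[0,0,-30],[0,0,0]],[[0,0,-25],[0,0,0]],[[0,0,-12],[0,0,0]],[[0,0,0],[0,0,0]],[[0,0,0],[0,0,0]],[[0,0,0],[0,0,0]],[[0,0,0],[0,0,0]]]'
python3 - <<'E'
from h import *
to(.4975,.3215,.2)
s=vision.camera("side"); cv2.imwrite("pics/s2.png",s["image"][150:,150:550])
to(.4975,.3215,.2)
E
```

```text
clock: 6.08
eef_pos: [0.497, 0.321, 0.1943]
tool_rot: [-0.041, 0.999, -0.0, -0.001]
ft_force: [-0.2, 0.2, -4.1]
grip_width: 0.0473
grasp_force: 63.0
t 6.075 pos [0.497  0.321  0.1943] shift mm [-0.5  0.4 -5.7] turn [-0.0009 -0.0016 -0.    ]
F [-0.18  0.21 -4.12] T [0.046 0.023 0.016] grip 0.0473 63.0
t 6.125 pos [0.4971 0.3212 0.1946] shift mm [-0.4  0.3 -5.4] turn [-0.0006 -0.0012  0.    ]
F [ 0.41  0.06 -3.82] T [ 0.022 -0.016  0.008] grip 0.0471 63.0
```

View pics/s2.png

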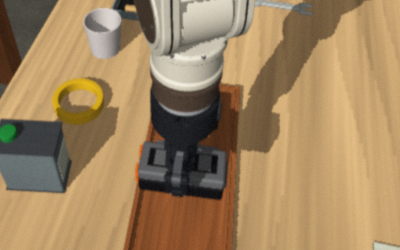

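The case is held level at (180,168) in the crop. I'll shake it along its length, then rock it both ways and compare the wrist moment.

```bash
cat >> h.py <<'E'
def feel(n=6):
    a=[]
    for _ in range(n):
        vision.camera("wrist"); o=bot.get_obs(); a.append(np.r_[o["ft_force"],o["ft_torque"]])
    a=np.array(a); R=Ro.from_quat(o["tool_rot"])
    print(round(o["clock"],2),"F",a[:,:3].mean(0).round(2),"Ttool",R.inv().apply(a[:,3:].mean(0)).round(4),"sd",a[:,3:].std(0).round(3),o["eef_pos"].round(4),"grip",round(float(o["grip_width"]),4))
E
S='[[[0,0,0],[0,0.17,0]],[[0,0,0],[0,0.17,0]],[[0,0,0],[0,0,0]],[[0,0,0],[0,0,0]],[[0,0,0],[0,0,0]]]'
python3 -m creep '[[[25,0,0],[0,0,0]],[[-50,0,0],[0,0,0]],[[-20,0,0],[0,0,0]],[[50,0,0],[0,0,0]],[[40,0,0],[0,0,0]],[[-50,0,0],[0,0,0]],[[-40,0,0],[0,0,0]],[[50,0,0],[0,0,0]],[[40,0,0],[0,0,0]],[[-45,0,0],[0,0,0]],[[0,0,0],[0,0,0]],[[0,0,0],[0,0,0]]]' | tail -4
python3 -c "from h import *; feel()"
python3 -m creep '[[[0,0,0],[0,0.17,0]],[[0,0,0],[0,0.17,0]],[[0,0,0],[0,0,0]],[[0,0,0],[0,0,0]],[[0,0,0],[0,0,0]],[[0,0,0],[0,0,0]]]' | tail -3
python3 -c "from h import *; feel()"
python3 -m creep '[[[0,0,0],[0,-0.17,0]],[[0,0,0],[0,-0.17,0]],[[0,0,0],[0,-0.17,0]],[[0,0,0],[0,-0.17,0]],[[0,0,0],[0,0,0]],[[0,0,0],[0,0,0]],[[0,0,0],[0,0,0]],[[0,0,0],[0,0,0]]]' |tail -3
python3 -c "from h import *; feel()"
python3 -m creep '[[[0,0,0],[0,0.17,0]],[[0,0,0],[0,0.17,0]],[[0,0,0],[0,0,0]],[[0,0,0],[0,0,0]]]' |tail -3
python3 -c "from h import *; feel(); to(.4975,.321,.195)"
```

```text
tool_rot: [-0.041, 0.999, 0.0, -0.0]
ft_force: [0.8, -0.1, -4.7]
grip_width: 0.0473
grasp_force: 62.9
7.92 F [ 0.29  0.17 -3.97] Ttool [ 0.0105  0.003  -0.0155] sd [0.031 0.072 0.03 ] [0.4973 0.3214 0.1957] grip 0.047
ft_force: [-0.6, -1.3, -4.1]
grip_width: 0.0473
grasp_force: 62.9
8.97 F [ 0.21  0.17 -4.29] Ttool [ 4.600e-03 -6.491e-01 -3.000e-04] sd [0.026 0.061 0.024] [0.4973 0.3213 0.1959] grip 0.0472
ft_force: [-0.2, -0.0, -4.6]
grip_width: 0.0477
grasp_force: 62.9
10.28 F [-0.1   0.04 -4.31] Ttool [ 0.0156  0.5882 -0.0008] sd [0.036 0.081 0.024] [0.4975 0.3213 0.1951] grip 0.0471
ft_force: [-0.3, 0.4, -4.6]
grip_width: 0.0473
grasp_force: 62.9
11.07 F [-0.14  0.01 -4.26] Ttool [-0.0149  0.0054  0.0034] sd [0.022 0.069 0.035] [0.4967 0.3215 0.1964] grip 0.0472
t 11.075 pos [0.4967 0.3215 0.1964] shift mm [-0.8 -0.5  1.4] turn [0.0007 0.0018 0.0009]
F [ 0.36  0.48 -4.24] T [ 0.02  -0.091  0.045] grip 0.0472 62.9
```

The noise is too high to tell. I'll compare level readings after a tilt to each end with more samples: a loose coupler would move the moment by about 0.08 N m.

```bash
cat >> h.py <<'E'
def lvl(n=14):
    a=[];k=[]
    for _ in range(n):
        vision.camera("wrist"); o=bot.get_obs(); R=Ro.from_quat(o["tool_rot"])
        a.append(R.inv().apply(o["ft_torque"])); k.append(np.r_[o["tau"],R.as_matrix()[2,0]])
    a=np.array(a);k=np.array(k)
    print("Ty",a[:,1].mean().round(4),"sd",a[:,1].std().round(3),"tau",k[:,:6].mean(0).round(3),"sd",k[:,:6].std(0).round(3),"tilt",k[:,6].mean().round(4),"Fz",o["ft_force"][2].round(2),o["clock"])
E
python3 -m creep '[[[0,0,0],[0,0.17,0]],[[0,0,0],[0,0.17,0]],[[0,0,0],[0,0,0]],[[0,0,0],[0,0,0]],[[0,0,0],[0,0,0]],[[0,0,0],[0,-0.17,0]],[[0,0,0],[0,-0.17,0]],[[0,0,0],[0,0,0]],[[0,0,0],[0,0,0]]]' | tail -3
python3 -c "from h import *; lvl()"
python3 -m creep '[[[0,0,0],[0,-0.17,0]],[[0,0,0],[0,-0.17,0]],[[0,0,0],[0,0,0]],[[0,0,0],[0,0,0]],[[0,0,0],[0,0,0]],[[0,0,0],[0,0.17,0]],[[0,0,0],[0,0.17,0]],[[0,0,0],[0,0,0]],[[0,0,0],[0,0,0]]]' | tail -3
python3 -c "from h import *; lvl(); to(.4975,.321,.195)"
```

```text
ft_force: [1.1, -0.0, -3.1]
grip_width: 0.0471
grasp_force: 62.9
Ty -0.0194 sd 0.084 tau [ 7.5000e-02 -4.9367e+01  2.6757e+01  3.9000e-02  1.1000e-02 -1.0000e-03] sd [0.118 0.284 0.274 0.046 0.009 0.001] tilt -0.0004 Fz -3.88 12.9
ft_force: [-0.7, 0.1, -4.6]
grip_width: 0.0471
grasp_force: 62.9
Ty 0.0062 sd 0.042 tau [-8.4000e-02 -4.8725e+01  2.6822e+01 -3.3000e-02 -5.0000e-03  1.0000e-03] sd [0.144 0.439 0.096 0.044 0.011 0.001] tilt -0.0013 Fz -3.31 14.725
t 14.725 pos [0.4974 0.3213 0.1953] shift mm [-0.1 -0.3  0.3] turn [0.     0.0001 0.0001]
F [ 0.74  0.07 -3.31] T [-0.013  0.011  0.022] grip 0.0475 62.9
```

```bash
python3 -m creep '[[[0,0,0],[0,0.17,0]],[[0,0,0],[0,0.17,0]],[[0,0,0],[0,0,0]],[[0,0,0],[0,0,0]],[[0,0,0],[0,0,0]],[[0,0,0],[0,-0.17,0]],[[0,0,0],[0,-0.17,0]],[[0,0,0],[0,0,0]],[[0,0,0],[0,0,0]],[[0,0,0],[0,0,0]],[[0,0,0],[0,0,0]]]' | tail -3
python3 -c "from h import *; lvl(12)"
python3 -m creep '[[[0,0,0],[0,-0.17,0]],[[0,0,0],[0,-0.17,0]],[[0,0,0],[0,0,0]],[[0,0,0],[0,0,0]],[[0,0,0],[0,0,0]],[[0,0,0],[0,0.17,0]],[[0,0,0],[0,0.17,0]],[[0,0,0],[0,0,0]],[[0,0,0],[0,0,0]],[[0,0,0],[0,0,0]],[[0,0,0],[0,0,0]]]' | tail -3
python3 -c "from h import *; lvl(12); to(.4975,.321,.195)"
```

```text
ft_force: [0.1, -1.0, -4.5]
grip_width: 0.0474
grasp_force: 62.9
Ty -0.0078 sd 0.064 tau [-7.0000e-03 -4.9154e+01  2.6851e+01  1.2000e-02  5.0000e-03 -0.0000e+00] sd [0.027 0.211 0.067 0.005 0.002 0.   ] tilt 0.0004 Fz -4.56 16.7
ft_force: [-0.7, 0.1, -3.8]
grip_width: 0.0473
grasp_force: 62.9
Ty -0.0043 sd 0.064 tau [ 1.3000e-02 -4.9048e+01  2.6783e+01  0.0000e+00  3.0000e-03  0.0000e+00] sd [0.029 0.141 0.017 0.013 0.002 0.   ] tilt -0.0007 Fz -4.43 18.675
t 18.675 pos [0.4974 0.3213 0.1952] shift mm [-0.1 -0.3  0.2] turn [-0.0001 -0.0001 -0.    ]
F [ 0.68  0.4  -4.43] T [ 0.035 -0.113  0.006] grip 0.0474 62.9
```

Case C is silent: combined shift 0.014±0.017 N m against the 0.08 expected. Setting it down.

```bash
python3 -m creep '[[[0,0,20],[0,0,0]],[[0,0,35],[0,0,0]],[[0,0,35],[0,0,0]],[[0,0,30],[0,0,0]],[[0,0,24],[0,0,0]],[[0,0,14],[0,0,0]],[[0,0,8],[0,0,0]],[[0,0,5],[0,0,0]],[[0,0,2],[0,0,0]],[[0,0,1],[0,0,0]],[[0,0,0],[0,0,0]],[[0,0,0],[0,0,0]]]'
python3 -c "from h import *; to(.4975,.321,.0186)"
```

```text
clock: 20.18
eef_pos: [0.4976, 0.3214, 0.0217]
tool_rot: [-0.041, 0.999, 0.0, 0.0]
ft_force: [-0.1, 0.4, -3.7]
grip_width: 0.0472
grasp_force: 62.9
t 20.175 pos [0.4976 0.3214 0.0217] shift mm [ 0.1 -0.4  3.1] turn [0.0003 0.0006 0.    ]
F [-0.05  0.42 -3.73] T [0.011 0.043 0.009] grip 0.0472 62.9
```

Still hanging (Fz −3.7). Creeping down to contact.

```bash
python3 -m creep '[[[0,0,1],[0,0,0]],[[0,0,1],[0,0,0]],[[0,0,0.5],[0,0,0]],[[0,0,0],[0,0,0]]]'; python3 -m creep '[[[0,0,0.5],[0,0,0]],[[0,0,0],[0,0,0]]]'|tail -5
```

```text
clock: 20.68
eef_pos: [0.4973, 0.3212, 0.0187]
tool_rot: [-0.041, 0.999, -0.0, -0.0]
ft_force: [1.2, 1.0, -2.9]
grip_width: 0.0473
grasp_force: 62.9
eef_pos: [0.4974, 0.3213, 0.0185]
tool_rot: [-0.041, 0.999, 0.0, 0.0]
ft_force: [-1.0, -0.7, -1.8]
grip_width: 0.0474
grasp_force: 63.1
```

```bash
python3 -m creep '[[[0,0,0.5],[0,0,0]],[[0,0,0],[0,0,0]],[[0,0,0],[0,0,0]],[[0,0,0],[0,0,0]]]' 70|tail -5
python3 -m creep '[[[0,0,-10],[0,0,0]],[[0,0,-25],[0,0,0]],[[0,0,-35],[0,0,0]],[[0,0,-15],[0,0,0]],[[0,0,0],[0,0,0]]]'|tail -5
python3 -c "from h import *; to(.510,.2005,.0165)
cases(vision.camera('top'))"
```

```text
eef_pos: [0.4976, 0.3214, 0.018]
tool_rot: [-0.041, 0.999, 0.0, 0.0]
ft_force: [0.3, -0.3, 0.2]
grip_width: 0.0699
grasp_force: 0.0
eef_pos: [0.4983, 0.3219, 0.1043]
tool_rot: [-0.041, 0.999, 0.001, 0.001]
ft_force: [0.5, -0.4, -0.8]
grip_width: 0.0699
grasp_force: 0.0
t 22.05 pos [0.4983 0.3219 0.1043] shift mm [  -1.4 -122.1   87.6] turn [ 0.0016  0.0029 -0.    ]
F [ 0.54 -0.37 -0.78] T [ 0.055 -0.002  0.032] grip 0.0699 0.0
[275. 227.] rect [524.  89.] [115.6  48.5] 4.8 mean [523.6  88.3  56.5] 787
[233. 233.] rect [510.3 201.4] [115.   48.9] 4.5 mean [510.  199.9  56.3] 807
[186. 223.] rect [536.8 324.1] [35.4 48. ] 7.8 mean [538.2 322.   55.8] 222
[188. 251.] rect [466.3 318. ] [49.6 49.8] 89.8 mean [465.5 316.3  56.3] 350
```

```bash
python3 -m creep '[[[0,-15,0],[0,0,0]],[[0,-35,0],[0,0,0]],[[-1,-40,0],[0,0,0]],[[-1,-24,15],[0,0,0]],[[0,-7,20],[0,0,0]],[[0,0,20],[0,0,0]],[[0,0,14],[0,0,0]],[[0,0,10],[0,0,0]],[[0,0,6],[0,0,0]],[[0,0,2],[0,0,0]],[[0,0,0],[0,0,0]]]'|tail -5
python3 -c "from h import *; to(.510,.2005,.0165)"
```

```text
eef_pos: [0.5096, 0.2011, 0.0161]
tool_rot: [-0.041, 0.999, 0.0, 0.0]
ft_force: [-0.4, 1.1, -0.0]
grip_width: 0.07
grasp_force: 0.0
t 23.475 pos [0.5096 0.2011 0.0161] shift mm [-0.4 -0.6 -0.4] turn [0.0002 0.0006 0.0003]
F [-0.42  1.15 -0.03] T [-0.011  0.03  -0.019] grip 0.07 0.0
```

```bash
python3 -m creep '[[[0,0,-1],[0,0,0]],[[0,0,0],[0,0,0]],[[0,0,0],[0,0,0]],[[0,0,-1],[0,0,0]],[[0,0,0],[0,0,0]]]' 46|tail -5
python3 -m creep '[[[0,0,-8],[0,0,0]],[[0,0,-16],[0,0,0]],[[0,0,-25],[0,0,0]],[[0,0,-30],[0,0,0]],[[0,0,-30],[0,0,0]],[[0,0,-30],[0,0,0]],[[0,0,-25],[0,0,0]],[[0,0,-12],[0,0,0]],[[0,0,0],[0,0,0]],[[0,0,0],[0,0,0]]]'|tail -5
python3 -m creep '[[[25,0,0],[0,0,0]],[[-50,0,0],[0,0,0]],[[-20,0,0],[0,0,0]],[[50,0,0],[0,0,0]],[[40,0,0],[0,0,0]],[[-50,0,0],[0,0,0]],[[-40,0,0],[0,0,0]],[[50,0,0],[0,0,0]],[[40,0,0],[0,0,0]],[[-45,0,0],[0,0,0]],[[0,0,0],[0,0,0]],[[0,0,0],[0,0,0]]]' | tail -5
python3 -m creep '[[[0,0,0],[0,0.17,0]],[[0,0,0],[0,0.17,0]],[[0,0,0],[0,0,0]],[[0,0,0],[0,0,0]],[[0,0,0],[0,0,0]],[[0,0,0],[0,-0.17,0]],[[0,0,0],[0,-0.17,0]],[[0,0,0],[0,0,0]],[[0,0,0],[0,0,0]],[[0,0,0],[0,0,0]],[[0,0,0],[0,0,0]]]' | tail -3
python3 -c "from h import *; lvl(14)"
python3 -m creep '[[[0,0,0],[0,-0.17,0]],[[0,0,0],[0,-0.17,0]],[[0,0,0],[0,0,0]],[[0,0,0],[0,0,0]],[[0,0,0],[0,0,0]],[[0,0,0],[0,0.17,0]],[[0,0,0],[0,0.17,0]],[[0,0,0],[0,0,0]],[[0,0,0],[0,0,0]],[[0,0,0],[0,0,0]],[[0,0,0],[0,0,0]]]' | tail -3
python3 -c "from h import *; lvl(14); to(.510,.2005,.0186)"
```

```text
eef_pos: [0.5094, 0.2009, 0.0177]
tool_rot: [-0.041, 0.999, 0.0, 0.0]
ft_force: [1.2, 0.9, 0.4]
grip_width: 0.0472
grasp_force: 62.4
eef_pos: [0.5085, 0.2006, 0.1926]
tool_rot: [-0.041, 0.999, -0.0, -0.001]
ft_force: [0.3, 0.2, -3.7]
grip_width: 0.0475
grasp_force: 62.2
eef_pos: [0.5091, 0.2007, 0.1928]
tool_rot: [-0.041, 0.999, -0.0, -0.001]
ft_force: [-0.1, 1.2, -3.8]
grip_width: 0.0473
grasp_force: 64.4
ft_force: [0.8, -0.1, -4.0]
grip_width: 0.0473
grasp_force: 65.8
Ty 0.0034 sd 0.085 tau [-4.0000e-03 -4.4391e+01  2.6396e+01  1.0000e-02  3.0000e-03 -0.0000e+00] sd [0.013 0.187 0.06  0.005 0.001 0.   ] tilt 0.0004 Fz -3.89 28.925
ft_force: [0.7, 0.0, -3.8]
grip_width: 0.047
grasp_force: 66.0
Ty 0.0113 sd 0.089 tau [ 7.0000e-03 -4.4323e+01  2.6342e+01  0.0000e+00  2.0000e-03  0.0000e+00] sd [0.015 0.137 0.013 0.013 0.001 0.   ] tilt -0.0007 Fz -4.1 31.0
t 31.0 pos [0.5093 0.2009 0.1937] shift mm [ -0.7  -0.4 175.1] turn [-0.     -0.0002 -0.    ]
F [-0.33 -0.03 -4.1 ] T [-0.012  0.095 -0.01 ] grip 0.0473 66.0
```

Case B shows no shift either, and its joint torque pattern matches C's. Setting it back down.

```bash
python3 -m creep '[[[0,0,20],[0,0,0]],[[0,0,35],[0,0,0]],[[0,0,35],[0,0,0]],[[0,0,30],[0,0,0]],[[0,0,24],[0,0,0]],[[0,0,14],[0,0,0]],[[0,0,8],[0,0,0]],[[0,0,4],[0,0,0]],[[0,0,2],[0,0,0]],[[0,0,1],[0,0,0]],[[0,0,0],[0,0,0]]]'|tail -5
python3 -m creep '[[[0,0,1],[0,0,0]],[[0,0,0.5],[0,0,0]],[[0,0,0],[0,0,0]]]'|tail -5
```

```text
eef_pos: [0.5096, 0.201, 0.0212]
tool_rot: [-0.041, 0.999, 0.0, 0.0]
ft_force: [-0.4, -0.3, -4.4]
grip_width: 0.047
grasp_force: 66.0
eef_pos: [0.5093, 0.2008, 0.0193]
tool_rot: [-0.041, 0.999, -0.0, -0.0]
ft_force: [0.2, 0.8, -3.9]
grip_width: 0.0476
grasp_force: 66.0
```

```bash
python3 -m creep '[[[0,0,0.7],[0,0,0]],[[0,0,0.5],[0,0,0]],[[0,0,0],[0,0,0]]]'|tail -5; python3 -m creep '[[[0,0,0.5],[0,0,0]],[[0,0,0],[0,0,0]]]'|tail -5
```

```text
eef_pos: [0.5093, 0.2008, 0.018]
tool_rot: [-0.041, 0.999, -0.0, -0.0]
ft_force: [0.7, -0.0, -4.5]
grip_width: 0.0473
grasp_force: 66.0
eef_pos: [0.5093, 0.2009, 0.0177]
tool_rot: [-0.041, 0.999, 0.0, 0.0]
ft_force: [-0.4, -0.6, -2.2]
grip_width: 0.0474
grasp_force: 66.3
```

```bash
python3 -m creep '[[[0,0,0.4],[0,0,0]],[[0,0,0],[0,0,0]],[[0,0,0],[0,0,0]],[[0,0,0],[0,0,0]]]' 70|tail -5
python3 -m creep '[[[0,0,-10],[0,0,0]],[[0,0,-25],[0,0,0]],[[0,0,-35],[0,0,0]],[[0,0,-15],[0,0,0]],[[0,0,0],[0,0,0]]]'|tail -5
python3 -c "from h import *; to(.5237,.0885,.0175)
cases(vision.camera('top'))"
```

```text
eef_pos: [0.5095, 0.2009, 0.0174]
tool_rot: [-0.041, 0.999, 0.0, 0.0]
ft_force: [0.9, 0.8, 0.5]
grip_width: 0.0702
grasp_force: 0.0
eef_pos: [0.5103, 0.2012, 0.1036]
tool_rot: [-0.041, 0.999, 0.001, 0.002]
ft_force: [-0.3, -0.4, 0.3]
grip_width: 0.0702
grasp_force: 0.0
t 34.5 pos [0.5103 0.2012 0.1036] shift mm [  -3.8 -113.5   86. ] turn [ 0.0009  0.003  -0.    ]
F [-0.28 -0.41  0.32] T [-0.017  0.007  0.043] grip 0.0702 0.0
[275. 227.] rect [523.4  88.8] [115.6  48.2] 4.6 mean [523.5  88.3  56.3] 787
[234. 217.] rect [549.5 202.9] [35.6 45. ] 3.6 mean [552.7 197.   55.4] 157
[235. 246.] rect [477.5 197.9] [51.1 47.1] 3.6 mean [474.9 194.6  56. ] 295
```

```bash
python3 -m creep '[[[0,-15,0],[0,0,0]],[[-1,-35,0],[0,0,0]],[[-2,-38,0],[0,0,0]],[[-1,-20,15],[0,0,0]],[[0,-5,20],[0,0,0]],[[0,0,20],[0,0,0]],[[0,0,13],[0,0,0]],[[0,0,10],[0,0,0]],[[0,0,6],[0,0,0]],[[0,0,1],[0,0,0]],[[0,0,0],[0,0,0]]]'|tail -5
python3 -c "
from h import *; to(.5237,.0885,.0175)
p=vision.camera('top');cases(p); cv2.imwrite('pics/t3.png',p['image'])"
```

```text
eef_pos: [0.523, 0.0888, 0.0176]
tool_rot: [-0.041, 0.999, 0.0, 0.0]
ft_force: [-0.3, 0.0, -0.8]
grip_width: 0.0705
grasp_force: 0.0
t 35.925 pos [0.523  0.0888 0.0176] shift mm [-0.7 -0.3  0.1] turn [0.0001 0.0009 0.0002]
F [-0.3   0.01 -0.83] T [ 0.036 -0.033 -0.004] grip 0.0705 0.0
[225. 235.] rect [509.1 222. ] [113.3   9. ] 6.0 mean [504.1 221.1  56. ] 98
[187. 239.] rect [497.4 321. ] [115.7  49.6] 5.9 mean [497.3 319.4  56.1] 837
```

View pics/t3.png

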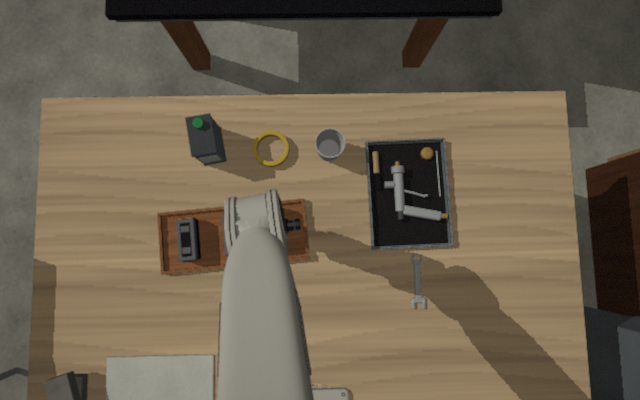

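Case C lies flat in place at (187,239), and everything else is undisturbed. Now the third case.

```bash
python3 -m creep '[[[0,0,0],[0,0,0]],[[0,0,0],[0,0,0]],[[0,0,0],[0,0,0]],[[0,0,-1],[0,0,0]],[[0,0,0],[0,0,0]]]' 46|tail -5
python3 -m creep '[[[0,0,-8],[0,0,0]],[[0,0,-16],[0,0,0]],[[0,0,-25],[0,0,0]],[[0,0,-30],[0,0,0]],[[0,0,-30],[0,0,0]],[[0,0,-30],[0,0,0]],[[0,0,-25],[0,0,0]],[[0,0,-12],[0,0,0]],[[0,0,0],[0,0,0]],[[0,0,0],[0,0,0]]]'|tail -5
python3 -m creep '[[[25,0,0],[0,0,0]],[[-50,0,0],[0,0,0]],[[-20,0,0],[0,0,0]],[[50,0,0],[0,0,0]],[[40,0,0],[0,0,0]],[[-50,0,0],[0,0,0]],[[-40,0,0],[0,0,0]],[[50,0,0],[0,0,0]],[[40,0,0],[0,0,0]],[[-45,0,0],[0,0,0]],[[0,0,0],[0,0,0]],[[0,0,0],[0,0,0]]]' | tail -5
python3 -m creep '[[[0,0,0],[0,0.17,0]],[[0,0,0],[0,0.17,0]],[[0,0,0],[0,0,0]],[[0,0,0],[0,0,0]],[[0,0,0],[0,0,0]],[[0,0,0],[0,-0.17,0]],[[0,0,0],[0,-0.17,0]],[[0,0,0],[0,0,0]],[[0,0,0],[0,0,0]],[[0,0,0],[0,0,0]],[[0,0,0],[0,0,0]]]' | tail -3
python3 -c "from h import *; lvl(14)"
python3 -m creep '[[[0,0,0],[0,-0.17,0]],[[0,0,0],[0,-0.17,0]],[[0,0,0],[0,0,0]],[[0,0,0],[0,0,0]],[[0,0,0],[0,0,0]],[[0,0,0],[0,0.17,0]],[[0,0,0],[0,0.17,0]],[[0,0,0],[0,0,0]],[[0,0,0],[0,0,0]],[[0,0,0],[0,0,0]],[[0,0,0],[0,0,0]]]' | tail -3
python3 -c "from h import *; lvl(14); to(.613,-.277,.210)"
```

```text
eef_pos: [0.5222, 0.0886, 0.0179]
tool_rot: [-0.041, 0.999, 0.0, -0.0]
ft_force: [0.1, -0.2, -0.3]
grip_width: 0.0476
grasp_force: 62.3
eef_pos: [0.5218, 0.0885, 0.1931]
tool_rot: [-0.041, 0.999, -0.0, -0.001]
ft_force: [-1.5, 0.2, -3.3]
grip_width: 0.0474
grasp_force: 62.2
eef_pos: [0.5223, 0.0885, 0.1932]
tool_rot: [-0.041, 0.999, -0.0, -0.001]
ft_force: [0.0, -0.2, -3.7]
grip_width: 0.0471
grasp_force: 65.4
ft_force: [0.3, -0.7, -3.5]
grip_width: 0.0472
grasp_force: 66.2
Ty -0.0092 sd 0.031 tau [-1.0000e-03 -4.2319e+01  2.6100e+01  1.2000e-02  3.0000e-03 -0.0000e+00] sd [0.004 0.186 0.062 0.004 0.    0.   ] tilt 0.0004 Fz -3.37 41.425
ft_force: [0.2, -0.2, -3.3]
grip_width: 0.0469
grasp_force: 66.3
Ty -0.0236 sd 0.032 tau [ 2.0000e-03 -4.2259e+01  2.6042e+01  4.0000e-03  4.0000e-03  0.0000e+00] sd [0.004 0.142 0.011 0.014 0.    0.   ] tilt -0.0007 Fz -3.68 43.5
t 43.5 pos [0.5226 0.0886 0.1941] shift mm [ -60.1 -371.8  -15.9] turn [-0.     -0.0002 -0.    ]
F [-0.1   1.4  -3.68] T [-0.015 -0.016 -0.019] grip 0.0474 66.3
```

No case has shown a shift at level: the coupler may have rolled back from the end before I read it. I'll read again with a slight tilt kept on so it stays at the end, and log the wrist pitch joint torque, which is quieter.

```bash
cat >> h.py <<'E'
def ser(n=6):
    a=[]
    for _ in range(n):
        vision.camera("wrist"); o=bot.get_obs(); R=Ro.from_quat(o["tool_rot"])
        a.append([R.inv().apply(o["ft_torque"])[1],o["tau"][3],o["tau"][2],R.as_matrix()[2,0]])
    a=np.array(a); print(round(o["clock"],2),"Ty",a[:,0].round(3),a[:,0].mean().round(4),"\n tau3",a[:,1].round(4),"\n tau2",a[:,2].round(3),"\n tilt",a[:,3].round(4))
E
python3 -m creep '[[[0,0,0],[0,0.17,0]],[[0,0,0],[0,0.17,0]],[[0,0,0],[0,0,0]],[[0,0,0],[0,0,0]],[[0,0,0],[0,0,0]],[[0,0,0],[0,-0.13,0]],[[0,0,0],[0,-0.13,0]],[[0,0,0],[0,0,0]],[[0,0,0],[0,0,0]],[[0,0,0],[0,0,0]]]' | tail -3
python3 -c "from h import *; ser()"
python3 -m creep '[[[0,0,0],[0,-0.17,0]],[[0,0,0],[0,-0.17,0]],[[0,0,0],[0,-0.08,0]],[[0,0,0],[0,0,0]],[[0,0,0],[0,0,0]],[[0,0,0],[0,0.13,0]],[[0,0,0],[0,0.13,0]],[[0,0,0],[0,0,0]],[[0,0,0],[0,0,0]],[[0,0,0],[0,0,0]]]' | tail -3
python3 -c "from h import *; ser()"
```

```text
ft_force: [-0.3, 0.0, -3.0]
grip_width: 0.0474
grasp_force: 66.6
45.05 Ty [-0.279 -0.049 -0.003 -0.17  -0.105  0.006] -0.0999 
 tau3 [0.715  0.6966 0.8751 0.6835 0.6726 0.6705] 
 tau2 [25.628 25.695 25.407 25.697 25.682 25.663] 
 tilt [0.0793 0.0801 0.0805 0.0808 0.081  0.0811]
ft_force: [-0.8, -0.7, -3.1]
grip_width: 0.0473
grasp_force: 66.8
46.6 Ty [ 0.3   -0.011  0.054  0.188  0.1    0.021] 0.1085 
 tau3 [-0.7722 -0.7193 -0.6774 -0.6685 -0.6646 -0.6629] 
 tau2 [26.554 26.585 26.475 26.455 26.454 26.462] 
 tilt [-0.0806 -0.0807 -0.0809 -0.081  -0.0809 -0.0808]
```

One tau spike at sample 3 looks like a knock. Next I'll step the tilt across level and record while holding still: a rolling coupler should knock about 0.5 s later.

```bash
python3 -m creep '[[[0,0,0],[0,0.18,0]]]' | tail -3
python3 -c "from h import *; ser(16)"
```

```text
ft_force: [1.1, 0.1, -2.7]
grip_width: 0.0473
grasp_force: 66.9
47.52 Ty [-1.047 -0.429 -0.256 -0.099 -0.164 -0.211 -0.204 -0.205 -0.173 -0.179
 -0.137 -0.19  -0.053 -0.194 -0.107 -0.051] -0.2314 
 tau3 [4.8944 2.7613 1.5306 1.0351 0.8301 0.7584 0.7547 0.7748 0.7905 0.802
 0.8226 0.8435 0.8414 0.8163 0.8847 0.8623] 
 tau2 [30.309 27.251 25.705 25.431 25.371 25.35  25.333 25.329 25.343 25.372
 25.389 25.399 25.425 25.499 25.416 25.443] 
 tilt [0.1185 0.1078 0.1017 0.0984 0.0966 0.0958 0.0954 0.0954 0.0956 0.0959
 0.0966 0.097  0.0977 0.0983 0.0987 0.099 ]
```

```bash
python3 -m creep '[[[0,0,0],[0,-0.18,0]]]' | tail -3
python3 -c "from h import *; ser(16)"
```

```text
ft_force: [0.0, -0.0, -2.0]
grip_width: 0.0473
grasp_force: 66.9
48.45 Ty [1.125 0.13  0.074 0.    0.116 0.099 0.091 0.15  0.131 0.103 0.145 0.102
 0.108 0.065 0.108 0.126] 0.167 
 tau3 [-6.7241 -3.0601 -1.0586 -0.4991 -0.4413 -0.5107 -0.5475 -0.6355 -0.6676
 -0.7026 -0.704  -0.7064 -0.7065 -0.7059 -0.7043 -0.7026] 
 tau2 [55.782 27.178 24.604 24.315 24.814 25.447 25.867 26.263 26.48  26.626
 26.678 26.692 26.683 26.662 26.638 26.614] 
 tilt [-0.0754 -0.0682 -0.0719 -0.0768 -0.0803 -0.0821 -0.0826 -0.0825 -0.082
 -0.0813 -0.0808 -0.0803 -0.08   -0.0798 -0.0797 -0.0797]
```

```bash
python3 -m creep '[[[0,0,0],[0,0.18,0]],[[0,0,0],[0,0,0]],[[0,0,0],[0,0,0]]]' | tail -3
python3 -c "from h import *; ser(11)"
python3 -m creep '[[[0,0,0],[0,-0.1,0]],[[0,0,0],[0,0,0]],[[0,0,0],[0,0,0]]]' | tail -3
python3 -c "from h import *; to(.6135,-.2765,.210)"
```

```text
ft_force: [0.1, 0.2, -3.2]
grip_width: 0.0476
grasp_force: 66.8
49.38 Ty [-0.115 -0.161 -0.161 -0.116 -0.159 -0.125 -0.155 -0.175 -0.153 -0.1
 -0.154] -0.1432 
 tau3 [0.7459 0.7223 0.7418 0.7675 0.7911 0.811  0.827  0.8396 0.8494 0.8564
 0.8619] 
 tau2 [25.359 25.366 25.366 25.372 25.385 25.401 25.417 25.429 25.438 25.443
 25.444] 
 tilt [0.0959 0.0955 0.0954 0.0956 0.0959 0.0965 0.097  0.0975 0.0981 0.0986
 0.099 ]
ft_force: [0.9, 0.1, -3.4]
grip_width: 0.0472
grasp_force: 67.0
t 49.75 pos [0.523  0.0886 0.1947] shift mm [ -60.3 -371.3  -15.3] turn [ 0.0001 -0.0001 -0.0001]
F [ 0.89  0.11 -3.36] T [ 0.019 -0.071  0.024] grip 0.0472 67.0
```

Case A rattles. The torque trace is smooth apart from two jitters, one after a settled tilt and one about 0.65 s after the tilt step. The tilted moment also falls short of the silent prediction by about what the coupler would account for. Carrying it to the gun tray.

```bash
python3 -m creep '[[[-2,-10,-1],[0,0,0]],[[-4,-25,-2],[0,0,0]],[[-6,-38,-2],[0,0,0]],[[-7,-45,-2],[0,0,0]],[[-8,-48,-2],[0,0,0]],[[-8,-48,-2],[0,0,0]],[[-8,-48,-2],[0,0,0]],[[-7,-45,-2],[0,0,0]],[[-5,-34,0],[0,0,0]],[[-3,-20,0],[0,0,0]],[[-2,-10,0],[0,0,0]],[[0,0,0],[0,0,0]]]'
python3 -m creep '[[[0,0,0],[0,0,0]],[[0,0,0],[0,0,0]],[[0,0,0],[0,0,0]],[[0,0,0],[0,0,0]]]'|tail -3
python3 -c "
from h import *; to(.6125,-.2765,.210)
p=vision.camera('side');cv2.imwrite('pics/s5.png',p['image'])
p=vision.camera('top');cases(p); cases(p,.19,.26,(.5,.72,-.4,-.15))"
```

```text
clock: 51.25
eef_pos: [0.6129, -0.277, 0.2085]
tool_rot: [-0.041, 0.999, 0.0, -0.0]
ft_force: [0.3, 0.4, -3.5]
grip_width: 0.0472
grasp_force: 66.9
ft_force: [0.8, 0.0, -4.9]
grip_width: 0.0474
grasp_force: 66.9
t 51.75 pos [ 0.6129 -0.2758  0.2095] shift mm [ 0.5 -0.7 -0.5] turn [-0.0001  0.0002  0.0006]
F [ 0.8   0.02 -4.94] T [-0.002  0.005  0.017] grip 0.0474 66.9
[233. 233.] rect [509.9 201.1] [115.8  48.9] 5.6 mean [509.5 200.   56.3] 806
[187. 239.] rect [497.9 321.3] [115.   50.2] 5.5 mean [497.5 319.3  56.1] 837
[424. 162.] rect [ 657.9 -260.7] [30.1 58.5] 50.5 mean [ 653.1 -258.2  240.3] 260
[431. 196.] rect [ 580.6 -271.2] [52.1 60.2] 4.6 mean [ 577.2 -270.5  242.1] 529
```

View pics/s5.png

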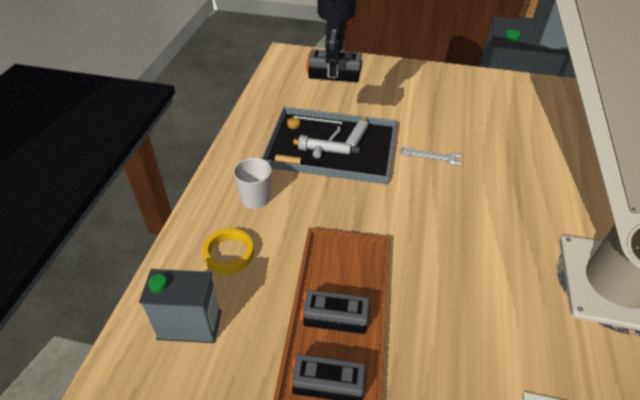

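The side view shows the case held level over the gun tray at (334,66), and the two silent cases back flat at (337,311) and (328,377). The bystanders haven't moved.

```bash
python3 -c "from h import *; print(workorder.job_done())"
```

```text
the job is handed in; nothing more can be done
None
```

I handed the job in at about 52 s, holding case A level about 20 cm above the middle of the gun tray, with B and C back flat on the plywood tray; A as the rattler rests on two brief torque jitters and a lowered tilt moment, good but not conclusive evidence, since B and C never had that last tilt test and the grip ran at 62–67 N against the advised 30–50 N.

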